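# Pack up the piping-nozzle case

## Robot

A 7-joint arm with a two-finger parallel gripper is mounted at the origin on the work surface. World frame = base frame: x ahead of the robot, y to its left, z up, the work surface at z = 0. Lengths are in m, angles in rad, forces in N, time in s.
With the tool pointing down it reaches from about 0.425 to 0.925 m from the base axis. Payload 6.8 kg.
Tool frame: the origin (TCP) lies between the finger pads; the fingertips stand 22 mm ahead of it and the grasp point (between the pads) lies 3 mm ahead of it; z points along the fingers, y is the direction in which the jaws open and shut (so a half turn about z gives the same grasp; the last joint's range is limited). The gripper opens to 85 mm and grips with 20 to 120 N. Pads are 22 mm wide; open, the fingers measure 114 mm over their backs; the gripper's body (76 mm by 85 mm) begins 54 mm behind the grasp point. The pads swing forward as they close: fully open they stand 13 mm farther back than shut.
Start: joints at [-1.292, 0.477, 0.022, 1.555, -0.011, 1.109, -0.083], TCP at [0.255, 0.625, 0.224] pointing down, gripper open.
Joint ranges: [-2.96, 2.96], [-0.34, 2.1], [-1.41, 1.46], [0.24, 2.44], [-1.37, 4.51], [0.17, 1.92], [-2.96, 2.96]. Speed limits (rad/s): [2.39, 2.39, 3.14, 3.14, 3.14, 3.14, 3.14].

## Interface

Orientations are given as a unit quaternion [w, x, y, z].
In Python, from station import bot gives the robot as it stands. The module is installed in compiled form; this text tells all that it offers.
- The arm moves only by the tool drive_tool, never from a script. Its argument "series" is one flat list of numbers, 7 for each row, row after row: the opening, from -1 (shut) to 1 (fully open), then the shift along the tool's x, y, z in mm, then the turn, a rotation vector about the tool's x, y, z in rad. In form: [jaw, x, y, z, wx, wy, wz, jaw, x, y, z, wx, wy, wz, ...]. A call has 1 to 12 rows; each row shifts and turns the commanded pose from where the row before left it, along the tool's axes as they then stand; what a row does not reach is not made up. A row lasts 1/8 s, in which the tool goes at most 62.5 mm and 10.7 degrees, less where a joint would pass 70% of its speed; a pose out of reach is approached as far as the arm can. A call with a gripper value outside its range is refused whole. The fingers move at their own pace and stop on an object; "force" is the grip in N (left out, the last holds). Time passes only in rows, so rows that do not move let the fingers close. It gives the time, the measured TCP pose, the force and the opening at its end, in the units of the state.
- bot.get_obs(): the state, without advancing time (a new reading comes with each control period).
- bot.read_camera(name): name is "scene" or "top" or "wrist"; returns a dict with "pixels" (400x640x3 uint8, blue, green, red), "camera_matrix" (3x3 intrinsics, pixels), "distortion" ([k1, k2, p1, p2, k3] as OpenCV has them; the pictures are not rectified), "rvec" (rotation vector, rad) and "tvec" (3), from world to camera coordinates, as OpenCV has them. Camera axes: x right, y down, z forward; pixel columns grow to the right and rows downward; lengths in m; the calibration is good to about 2 mm. A picture is of the moment at which its call begins. There is no depth.
- bot.hand_in(): hands the job in, once; it reports no verdict.
The state is a dict: "t": time; "q": joint angles; "joint_vel": joint speeds; "joint_torque": joint torques, N m; "eef_pos": TCP position; "tool_rot": TCP orientation; "contact_force": force on the tool from outside, world axes, zero at the start; "torque": the same for the moment, N m; "gripper_width": opening from 0.0 (shut) to 1.0 (fully open).
Only numpy, scipy, OpenCV 4.12 (cv2) and the standard library are available. Lean on these libraries where they do the work, as an engineer would, in place of code of your own. Each camera call takes 0.05 s, during which the arm holds its last target. There are 200 camera calls.

## Task

Press the white nozzle tray, which rides high on its spring catches inside the open case, down at both ends until it clicks home and lies level on its ledges; only then swing the blue lid over and press it shut past its orange clasp. Leave the cup, the jar and the spatula where they are.

Things in the scene. Friction and masses are not known exactly. Their poses are not given: they have to be found in the camera images.
- case: grey case fixed to the bench, 136 (x) x 196 (y) x 58 mm tall, open on top. Origin: centre of underside; x points to the hinge side (away from the robot at yaw 0), y along the hinge. Cavity 121 x 172 mm. Along each end (y = +/-86 mm) runs a ledge 14 mm wide, top 24 mm above the origin
- plate: loose white tray plate in the case, 118 (x) x 170 (y) x 6 mm, 0.16 kg; six steel cone nozzles fixed on it, 20 mm tall, within 29 mm of its centre in y and 48 mm in x. Origin: centre of underside, z up. It starts level on the two orange end catches, underside about 36 mm above the case's origin; seated, 24 mm
- plate_left (a point): point on the plate's top face in the clear zone at its +y end (60 mm from the plate's centre along y, 15 mm towards the front): good place to press. Clear zone about 50 mm long in y
- plate_right (a point): the same at the plate's -y end
- lid (a joint): angle of the blue lid, rad: 0 shut, grows as it opens, 1.57 upright. A stiff hinge: it stays where it is left. At about 0.1 rad it meets the sprung clasp and needs about 10 N near its free edge to pass; then it is held shut
- catch_left (a point): tip of the orange spring catch in the middle of the case's +y end wall, 5 mm out of the wall, 32.5 mm above the case's underside, 45 degree faces; the -y end has its twin. About 6 to 12 N pushes one end of the plate past it; it then holds the plate down
- clasp_tip (a point): tip of the orange sprung clasp nose that holds the lid's free edge, middle of the case's front, 68 mm above the underside. Its black housing stands outside the front wall: x = -68 to -80 mm, y = +/-28 mm, up to 75 mm high
- lid_hinge (a point): middle of the hinge axis (along the case's y), on the case's far top edge: 68 mm in x from the case's centre, 58.5 mm above its underside. The lid is a slab 136 mm from hinge to free edge, 196 mm along the hinge, 7 mm thick; the axis lies in its inner (lower) face
- lid_edge (a point): middle of the lid's free edge, on its outer face (the top when shut, facing away from the robot when upright)
- cup: bystander: beige cup, 80 mm across, 85 mm tall; origin centre of its underside
- jar: bystander: glass jar with red cap, 64 mm across, 95 mm tall; origin centre of its underside
- spatula: bystander: spatula with blue handle, 240 mm long, lying flat along its x

How it is judged:
By the outcome, as a careful person would: the job done as asked, in the order asked, and still so for the second after the job is handed in, with the robot touching nothing.
It also fails if it takes over 48 s, if anything falls off the work surface, if the arm or the gripper's body presses on something with over 40 N, if the wrist force passes 120 N, or if a joint passes its speed limit or range.

## Working session

There is one attempt and no reset: what is moved stays moved. The work goes in short steps, Python scripts to look and compute and a tool call to move; the robot and the scene stay as the last step left them, time stands still between calls to the robot, and variables do not carry over. Pictures are saved under pics/ and viewed, about 8 in all and at most 12, crops included, and the job is handed in when it is done.

Besides the shell and the picture viewer there is one more tool, called after "Request:" by a JSON object that holds its "op" and its "data", one argument or row to a line. drive_tool: Moves the arm, as the interface text tells. Its arguments: {"type":"object","properties":{"series":{"type":"array"},"force":{"type":"number"}},"required":["series"]}

```bash
mkdir -p pics; python3 - <<'E'
from station import bot
import cv2
for n in("scene","top"):
    c=bot.read_camera(n); cv2.imwrite(f"pics/{n}0.png",c["pixels"]); print(n,c["camera_matrix"].tolist(),c["distortion"],c["rvec"],c["tvec"])
print(bot.get_obs())
E
```

```text
scene [[497.2008648650114, 0.0, 324.3984979842901], [0.0, 497.2008648650114, 207.23105602300916], [0.0, 0.0, 1.0]] [-0.14455488  0.          0.          0.          0.        ] [ 1.58821957  2.24313751 -0.63045657] [ 0.18043334 -0.39152605  1.83505702]
top [[387.0785265642384, 0.0, 321.452557907169], [0.0, 387.0785265642384, 202.00720152697014], [0.0, 0.0, 1.0]] [-0.04646362  0.          0.          0.          0.        ] [ 2.14389787 -2.09722264  0.19112632] [0.0042473  0.53465723 1.05010315]
{'t': 0.1, 'q': array([-1.2921006 ,  0.47769429,  0.02231952,  1.55630229, -0.0115092 ,
        1.10932679, -0.08308552]), 'joint_vel': array([ 8.05032235e-04, -1.08951797e-03,  9.90393654e-05, -1.95634441e-03,
        6.57645203e-04, -4.08618035e-04, -1.60414036e-03]), 'joint_torque': array([ 4.61153846e-03, -5.97765183e+01,  1.61320243e+00, -2.81953061e+01,
        1.27865392e-02,  5.15821535e-03, -4.85310480e-06]), 'eef_pos': array([0.25441946, 0.62464613, 0.22315926]), 'tool_rot': array([-1.06447770e-04,  1.92169195e-01,  9.81361482e-01, -7.94479974e-04]), 'contact_force': array([ 0.2806228 , -0.10334261, -0.00840633]), 'torque': array([ 0.00016308,  0.03850916, -0.01483801]), 'gripper_width': 0.999848648362131}
```

View pics/scene0.png

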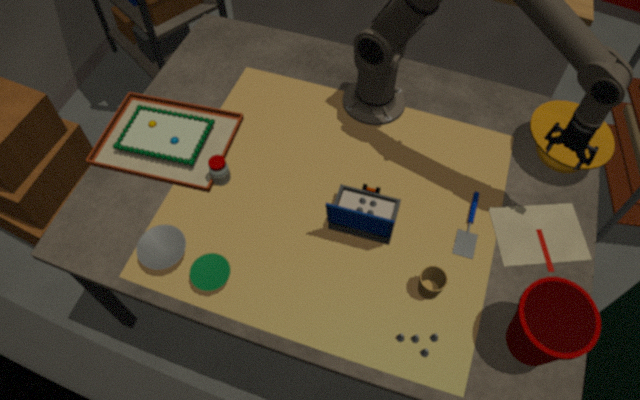

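View pics/top0.png

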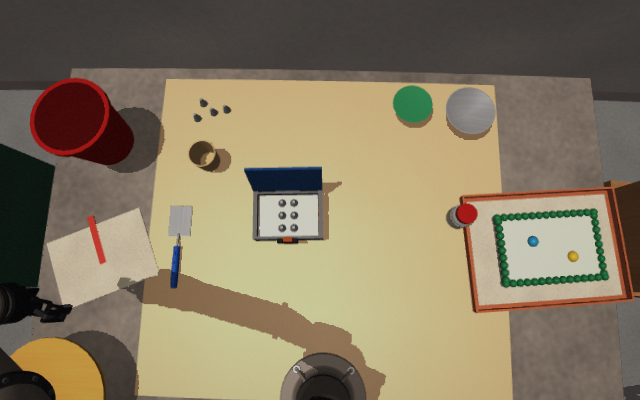

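The scene view shows the case around pixel (363,212) with the lid open. The top view shows the case spanning (253–322, 190–241), the clasp near (288,240) and the lid edge at y≈168. The cup is at (203,155), the spatula at (178,245) and the jar at (464,215).

```bash
python3 - <<'E'
import cv2
t=cv2.imread("pics/top0.png")[155:255,235:345]; cv2.imwrite("pics/topc.png",cv2.resize(t,None,fx=6,fy=6,interpolation=cv2.INTER_CUBIC))
E
```

```text
(no output)
```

View pics/topc.png

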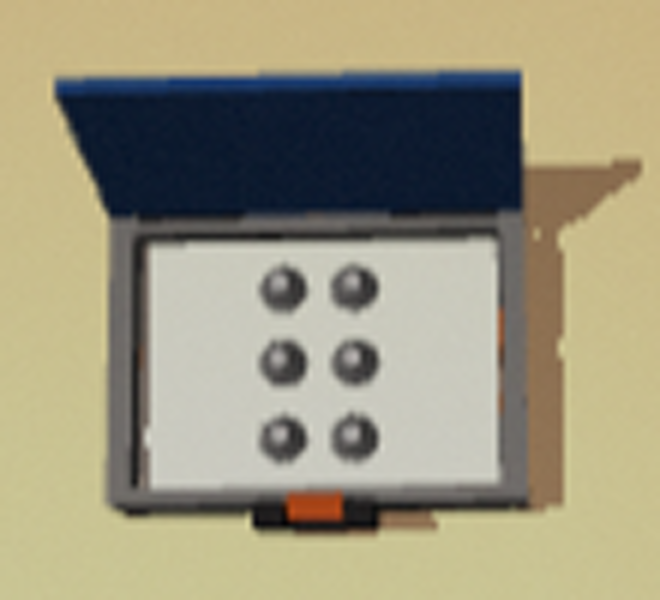

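```bash
cat > h.py <<'E'
import numpy as np,cv2
from scipy.optimize import least_squares
def world(p,L):
    x,y,a=p[:3]; L=np.atleast_2d(L); c,s=np.cos(a),np.sin(a)
    return np.c_[x+c*L[:,0]-s*L[:,1],y+s*L[:,0]+c*L[:,1],L[:,2]]
def lid(th,y,r=.136,o=.007):
    return [.068-r*np.cos(th)+o*np.sin(th),y,.0585+r*np.sin(th)+o*np.cos(th)]
def proj(c,P): return cv2.projectPoints(np.float64(P),c["rvec"],c["tvec"],c["camera_matrix"],c["distortion"])[0][:,0]
E
python3 - <<'E'
from h import *
from station import bot
c=bot.read_camera("top")
L=[[-.068,.098,.058],[-.068,-.098,.058],[.068,.098,.058],[.068,-.098,.058]]
px=np.array([[110,500],[527,500],[110,217],[523,212],[55,80],[521,72],[57,96],[521,89]])/6+[235,155]
def f(p):
    M=L+[lid(p[3],.098),lid(p[3],-.098),lid(p[3],.098,o=0),lid(p[3],-.098,o=0)]
    return (proj(c,world(p,M))-px)
r=least_squares(lambda p:f(p).ravel(),[.55,.1,0,1.6]); print(r.x,f(r.x).round(2).tolist())
p=r.x
for n,l in dict(left=[-.015,.06,.042],right=[-.015,-.06,.042],edge=lid(p[3],0),edgeL=lid(p[3],.098),clasp=[-.068,0,.068]).items(): print(n,world(p,l).round(4))
E
```

```text
[0.49587792 0.10961647 0.03597065 1.73793306] [[-0.82, 0.6], [0.22, -0.33], [0.09, -0.07], [0.2, -0.23], [0.12, 0.03], [0.25, 0.18], [-0.37, -0.11], [0.28, -0.12]]
left [[0.4787 0.169  0.042 ]]
right [[0.483  0.0491 0.042 ]]
edge [[0.5933 0.1131 0.1914]]
edgeL [[0.5898 0.2111 0.1914]]
clasp [[0.4279 0.1072 0.068 ]]
```

Request:
{"op": "drive_tool", "data": {
  "series": [-1,0,0,0,0,0,-0.141,-1,0,0,0,0,0,-0.141,-1,0,0,0,0,0,-0.142,-1,-23.6,-51.5,0,0,0,0,-1,-23.6,-51.5,0,0,0,0,-1,-23.6,-51.5,0,0,0,0,-1,-23.6,-51.5,0,0,0,0,-1,-23.6,-51.5,0,0,0,0,-1,-23.6,-51.5,0,0,0,0,-1,-23.6,-51.5,0,0,0,0,-1,-23.6,-51.5,0,0,0,0,-1,-23.6,-51.5,0,0,0,0],
  "force": 40
}}

```text
t: 1.65
eef_pos: [0.4846, 0.1681, 0.224]
tool_rot: [0.0, -0.019, 1.0, 0.0]
contact_force: [1.0, -0.1, -0.6]
gripper_width: -0.002
```

Request:
{"op": "drive_tool", "data": {
  "series": [-1,0,0,30,0,0,0,-1,0,0,33,0,0,0,-1,0,0,20,0,0,0,-1,0,0,0,0,0,0,-1,0,0,0,0,0,0]
}}

```text
t: 2.28
eef_pos: [0.4846, 0.1701, 0.1417]
tool_rot: [0.0, -0.019, 1.0, 0.0]
contact_force: [0.3, -0.2, 0.2]
gripper_width: -0.001
```

```bash
python3 - <<'E'
from station import bot
import cv2
o=bot.get_obs();print(o["t"],o["eef_pos"],o["tool_rot"],o["contact_force"],o["gripper_width"])
c=bot.read_camera("top")["pixels"][155:255,235:345]
w=bot.read_camera("wrist")["pixels"]
c=cv2.resize(c,None,fx=4,fy=4)
cv2.imwrite("pics/a.png",cv2.copyMakeBorder(c,0,0,0,0,0)); 
import numpy as np
w=cv2.resize(w,(640,400)); w=cv2.resize(w,None,fx=.56,fy=.56); h=np.zeros((400,w.shape[1],3),np.uint8);h[:w.shape[0]]=w
cv2.imwrite("pics/a.png",np.hstack([c,h]))
E
```

```text
2.275 [0.48459186 0.17007408 0.14174173] [ 4.47917916e-04 -1.85768877e-02  9.99827309e-01  2.25494887e-04] [ 0.33906158 -0.24901158  0.18537098] -0.0011458564632051726
```

View pics/a.png

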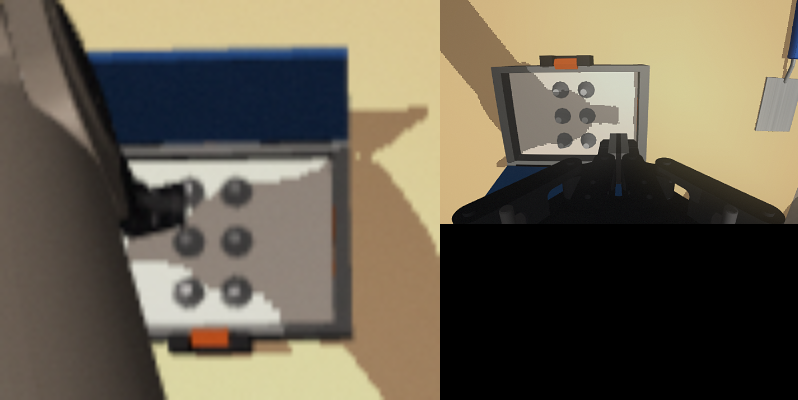

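The wrist view shows the shut fingers over the tray's +y clear zone, clear of the nozzles and the lid. I'll press this end now.

Request:
{"op": "drive_tool", "data": {
  "series": [-1,0,0,38,0,0,0,-1,0,0,35,0,0,0,-1,0,0,4,0,0,0,-1,0,0,2,0,0,0,-1,0,0,2,0,0,0,-1,0,0,0,0,0,0]
}}

```text
t: 3.12
eef_pos: [0.4847, 0.1702, 0.0609]
tool_rot: [0.001, -0.019, 1.0, 0.0]
contact_force: [0.0, -0.8, 0.4]
gripper_width: -0.002
```

Request:
{"op": "drive_tool", "data": {
  "series": [-1,0,0,2,0,0,0,-1,0,0,2,0,0,0,-1,0,0,0,0,0,0]
}}

```text
t: 3.5
eef_pos: [0.484, 0.1698, 0.0558]
tool_rot: [-0.0, -0.019, 1.0, -0.0]
contact_force: [0.7, 0.3, -0.1]
gripper_width: 0.005
```

Request:
{"op": "drive_tool", "data": {
  "series": [-1,0,0,2,0,0,0,-1,0,0,2,0,0,0,-1,0,0,0,0,0,0]
}}

```text
t: 3.88
eef_pos: [0.4839, 0.1698, 0.0518]
tool_rot: [-0.0, -0.019, 1.0, -0.0]
contact_force: [0.1, -0.0, -0.0]
gripper_width: 0.002
```

Request:
{"op": "drive_tool", "data": {
  "series": [-1,0,0,1.5,0,0,0,-1,0,0,0,0,0,0]
}}

```text
t: 4.12
eef_pos: [0.484, 0.1698, 0.0504]
tool_rot: [-0.0, -0.019, 1.0, -0.0]
contact_force: [0.4, 0.1, -0.9]
gripper_width: -0.004
```

Request:
{"op": "drive_tool", "data": {
  "series": [-1,0,0,1.5,0,0,0,-1,0,0,0,0,0,0]
}}

```text
t: 4.38
eef_pos: [0.4841, 0.1699, 0.0489]
tool_rot: [-0.0, -0.019, 1.0, -0.0]
contact_force: [0.3, 0.6, 0.4]
gripper_width: -0.001
```

Request:
{"op": "drive_tool", "data": {
  "series": [-1,0,0,1.5,0,0,0,-1,0,0,0,0,0,0]
}}

```text
t: 4.62
eef_pos: [0.484, 0.1698, 0.0474]
tool_rot: [-0.0, -0.019, 1.0, -0.0]
contact_force: [0.5, 0.3, 0.7]
gripper_width: 0.002
```

```bash
python3 - <<'E'
from station import bot
import cv2,numpy as np
w=bot.read_camera("wrist")["pixels"]; s=bot.read_camera("scene")["pixels"]
cv2.imwrite("pics/b.png",np.vstack([cv2.resize(w[60:,60:560],(600,408)),cv2.resize(s[180:248,290:440],(600,190*68//68//1))[:190]]))
E
```

```text
(no output)
```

View pics/b.png

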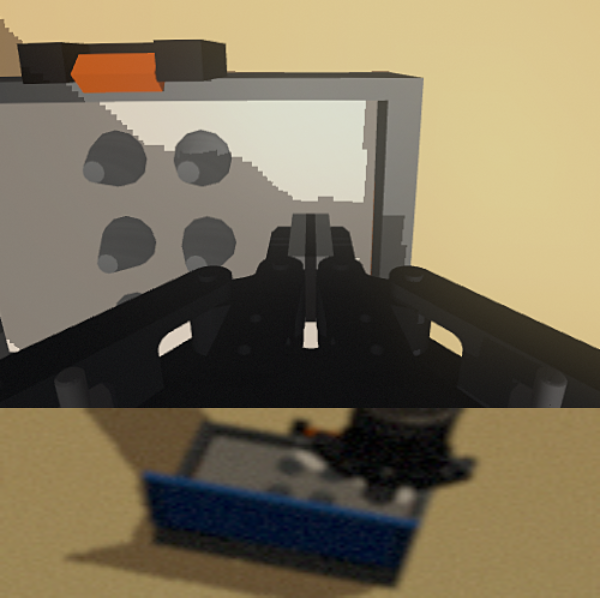

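Request:
{"op": "drive_tool", "data": {
  "series": [-1,0,0,1.5,0,0,0,-1,0,0,0,0,0,0]
}}

```text
t: 4.97
eef_pos: [0.484, 0.1698, 0.0459]
tool_rot: [-0.0, -0.019, 1.0, -0.0]
contact_force: [-0.2, -0.5, -0.8]
gripper_width: -0.0
```

Request:
{"op": "drive_tool", "data": {
  "series": [-1,0,0,1.5,0,0,0,-1,0,0,0,0,0,0]
}}

```text
t: 5.22
eef_pos: [0.484, 0.1698, 0.0444]
tool_rot: [-0.0, -0.019, 1.0, -0.0]
contact_force: [-0.1, 0.1, -0.4]
gripper_width: -0.0
```

Request:
{"op": "drive_tool", "data": {
  "series": [-1,0,0,1.5,0,0,0,-1,0,0,0,0,0,0]
}}

```text
t: 5.48
eef_pos: [0.484, 0.1698, 0.0429]
tool_rot: [-0.0, -0.019, 1.0, -0.0]
contact_force: [0.5, 0.8, -0.4]
gripper_width: -0.002
```

Request:
{"op": "drive_tool", "data": {
  "series": [-1,0,0,1.5,0,0,0,-1,0,0,0,0,0,0]
}}

```text
t: 5.72
eef_pos: [0.484, 0.1698, 0.0414]
tool_rot: [-0.0, -0.019, 1.0, -0.0]
contact_force: [-0.2, 0.3, 0.1]
gripper_width: -0.004
```

```bash
python3 - <<'E'
from h import *
from station import bot
c=bot.read_camera("wrist"); cv2.imwrite("pics/c.png",cv2.resize(c["pixels"][60:360,60:560],(800,480)))
p=[.49588,.10962,.03597]
S=lambda q:((q-[60,60])*1.6).round(0).tolist()
print("rim FL in/out",S(proj(c,world(p,[[-.0605,.086,.058],[-.068,.098,.058]]))))
for z in(.042,.036,.030,.024): print(z,"plate FL, BL",S(proj(c,world(p,[[-.059,.085,z],[.059,.085,z],[-.059,0,z]]))))
for z in(0.015,.022,.035): print("tip",z,S(proj(c,[[.484,.1698,.0414-z]])))
print(bot.get_obs()["contact_force"],-cv2.Rodrigues(c["rvec"])[0].T@np.array(c["tvec"]))
E
```

```text
rim FL in/out [[518.0, 144.0], [569.0, 113.0]]
0.042 plate FL, BL [[504.0, 142.0], [487.0, 495.0], [197.0, 142.0]]
0.036 plate FL, BL [[500.0, 140.0], [484.0, 482.0], [205.0, 140.0]]
0.03 plate FL, BL [[497.0, 137.0], [482.0, 470.0], [213.0, 137.0]]
0.024 plate FL, BL [[494.0, 135.0], [480.0, 459.0], [219.0, 135.0]]
tip 0.015 [[415.0, 288.0]]
tip 0.022 [[415.0, 280.0]]
tip 0.035 [[414.0, 267.0]]
[-0.39076269 -0.57735388 -0.55476375] [0.41734634 0.16708204 0.19161292]
```

View pics/c.png

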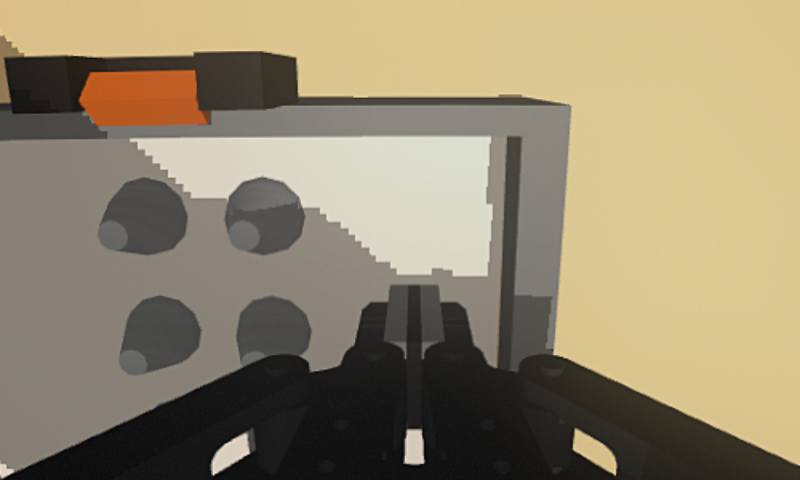

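Request:
{"op": "drive_tool", "data": {
  "series": [-1,0,0,1.5,0,0,0,-1,0,0,0,0,0,0]
}}

```text
t: 6.02
eef_pos: [0.484, 0.1698, 0.0399]
tool_rot: [-0.0, -0.019, 1.0, -0.0]
contact_force: [-0.0, -0.4, -0.7]
gripper_width: -0.001
```

Request:
{"op": "drive_tool", "data": {
  "series": [-1,0,0,1.5,0,0,0,-1,0,0,0,0,0,0]
}}

```text
t: 6.28
eef_pos: [0.484, 0.1698, 0.0384]
tool_rot: [-0.0, -0.019, 1.0, -0.0]
contact_force: [-0.6, 0.6, -0.7]
gripper_width: -0.001
```

Request:
{"op": "drive_tool", "data": {
  "series": [-1,0,0,1.5,0,0,0,-1,0,0,0,0,0,0]
}}

```text
t: 6.52
eef_pos: [0.484, 0.1698, 0.0369]
tool_rot: [-0.0, -0.019, 1.0, -0.0]
contact_force: [-0.4, -0.4, 0.7]
gripper_width: -0.001
```

Request:
{"op": "drive_tool", "data": {
  "series": [-1,0,0,1.5,0,0,0,-1,0,0,0,0,0,0]
}}

```text
t: 6.78
eef_pos: [0.484, 0.1698, 0.0354]
tool_rot: [-0.0, -0.019, 1.0, -0.0]
contact_force: [-0.0, -0.3, 0.1]
gripper_width: -0.001
```

```bash
python3 - <<'E'
from h import *
from station import bot
c=bot.read_camera("wrist"); o=bot.get_obs()
w,x,y,z=o["tool_rot"]
from scipy.spatial.transform import Rotation as R
r=R.from_quat([x,y,z,w])
print("target row 238")
for tx in(0,.006,.011):
  for L in(-.01,0,.01,.022): print(tx,L,proj(c,[o["eef_pos"]+r.apply([tx,0,L])]).round(1))
cv2.imwrite("pics/d.png",cv2.resize(c["pixels"][60:360,60:560],(800,480)))
p=[.49588,.10962,.03597]
print(((proj(c,world(p,[[-.0605,.086,.058],[-.068,.098,.058],[-.059,.085,.042],[-.059,.085,.03]]))-60)*1.6).round())
E
```

```text
target row 238
0 -0.01 [[319.2 260.9]]
0 0 [[319.2 251.8]]
0 0.01 [[319.2 243.8]]
0 0.022 [[319.1 235.2]]
0.006 -0.01 [[319.2 248.6]]
0.006 0 [[319.2 240.2]]
0.006 0.01 [[319.2 232.7]]
0.006 0.022 [[319.2 224.7]]
0.011 -0.01 [[319.3 238.2]]
0.011 0 [[319.2 230.3]]
0.011 0.01 [[319.2 223.3]]
0.011 0.022 [[319.2 215.9]]
[[523. 147.]
 [576. 115.]
 [507. 145.]
 [500. 140.]]
```

View pics/d.png

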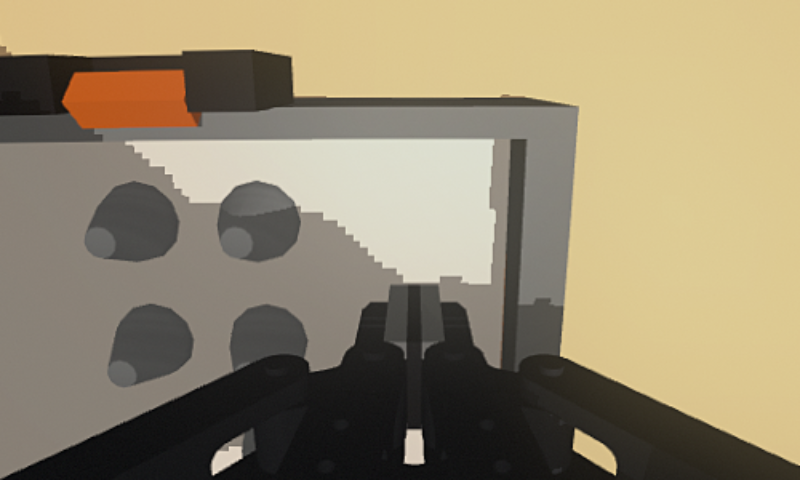

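The tray still looks unmoved in the wrist view: its edge at x≈510 matches z=42 mm. The shut fingertips appear shorter than nominal. I'll keep going down in small steps, watching the force.

Request:
{"op": "drive_tool", "data": {
  "series": [-1,0,0,1.5,0,0,0,-1,0,0,0,0,0,0]
}}

```text
t: 7.08
eef_pos: [0.4844, 0.17, 0.0343]
tool_rot: [0.0, -0.019, 1.0, 0.0]
contact_force: [-0.6, 0.6, 3.6]
gripper_width: 0.001
```

Request:
{"op": "drive_tool", "data": {
  "series": [-1,0,0,1.5,0,0,0,-1,0,0,0,0,0,0]
}}

```text
t: 7.32
eef_pos: [0.4846, 0.17, 0.033]
tool_rot: [0.0, -0.019, 1.0, 0.0]
contact_force: [-0.4, -1.3, 6.2]
gripper_width: 0.0
```

Request:
{"op": "drive_tool", "data": {
  "series": [-1,0,0,1.5,0,0,0,-1,0,0,0,0,0,0]
}}

```text
t: 7.58
eef_pos: [0.4849, 0.17, 0.0317]
tool_rot: [0.001, -0.018, 1.0, 0.0]
contact_force: [0.4, -0.6, 8.6]
gripper_width: 0.001
```

Request:
{"op": "drive_tool", "data": {
  "series": [-1,0,0,1.5,0,0,0,-1,0,0,0,0,0,0]
}}

```text
t: 7.82
eef_pos: [0.4843, 0.1699, 0.0294]
tool_rot: [0.0, -0.019, 1.0, 0.0]
contact_force: [0.6, 1.0, 1.8]
gripper_width: 0.001
```

Contact started near TCP z = 0.035, and the force peaked at 8.6 N then dropped, so the catch has passed. I'll press on until it meets the ledge.

Request:
{"op": "drive_tool", "data": {
  "series": [-1,0,0,1.5,0,0,0,-1,0,0,1.5,0,0,0,-1,0,0,0,0,0,0]
}}

```text
t: 8.2
eef_pos: [0.4837, 0.1698, 0.0261]
tool_rot: [-0.0, -0.019, 1.0, -0.0]
contact_force: [-0.6, -0.2, -0.4]
gripper_width: -0.004
```

Request:
{"op": "drive_tool", "data": {
  "series": [-1,0,0,1.5,0,0,0,-1,0,0,0,0,0,0]
}}

```text
t: 8.45
eef_pos: [0.484, 0.1699, 0.025]
tool_rot: [-0.0, -0.019, 1.0, -0.0]
contact_force: [0.5, -0.5, 1.7]
gripper_width: -0.002
```

Request:
{"op": "drive_tool", "data": {
  "series": [-1,0,0,1.5,0,0,0,-1,0,0,0,0,0,0]
}}

```text
t: 8.7
eef_pos: [0.484, 0.1699, 0.0246]
tool_rot: [-0.0, -0.018, 1.0, 0.0]
contact_force: [-4.0, -1.7, 15.9]
gripper_width: -0.002
```

The left end is firm at 15.9 N at the predicted ledge height. I'll move to the right end.

Request:
{"op": "drive_tool", "data": {
  "series": [-1,0,0,-30,0,0,0,-1,0,0,-30,0,0,0,-1,0,-40,0,0,0,0,-1,0,-40,0,0,0,0,-1,0,-40,0,0,0,0,-1,0,0,0,0,0,0,-1,0,0,25,0,0,0,-1,0,0,22,0,0,0,-1,0,0,0,0,0,0]
}}

```text
t: 9.82
eef_pos: [0.4874, 0.0507, 0.0353]
tool_rot: [-0.001, -0.019, 1.0, -0.0]
contact_force: [-0.0, 0.3, 0.1]
gripper_width: -0.001
```

Request:
{"op": "drive_tool", "data": {
  "series": [-1,0,0,1.5,0,0,0,-1,0,0,1.5,0,0,0,-1,0,0,0,0,0,0]
}}

```text
t: 10.2
eef_pos: [0.4889, 0.0501, 0.0339]
tool_rot: [0.0, -0.019, 1.0, 0.0]
contact_force: [0.5, -0.0, 0.2]
gripper_width: -0.004
```

Request:
{"op": "drive_tool", "data": {
  "series": [-1,0,0,1.5,0,0,0,-1,0,0,0,0,0,0]
}}

```text
t: 10.45
eef_pos: [0.4892, 0.05, 0.0327]
tool_rot: [0.001, -0.018, 1.0, 0.0]
contact_force: [-0.8, -0.7, 5.4]
gripper_width: 0.001
```

Request:
{"op": "drive_tool", "data": {
  "series": [-1,0,0,1.5,0,0,0,-1,0,0,0,0,0,0]
}}

```text
t: 10.7
eef_pos: [0.4895, 0.05, 0.0314]
tool_rot: [0.001, -0.018, 1.0, 0.0]
contact_force: [-0.3, -0.1, 8.1]
gripper_width: -0.002
```

Request:
{"op": "drive_tool", "data": {
  "series": [-1,0,0,1.5,0,0,0,-1,0,0,0,0,0,0]
}}

```text
t: 10.95
eef_pos: [0.4898, 0.05, 0.0301]
tool_rot: [0.001, -0.018, 1.0, 0.0]
contact_force: [-1.4, -0.4, 11.2]
gripper_width: -0.002
```

Request:
{"op": "drive_tool", "data": {
  "series": [-1,0,0,1.5,0,0,0,-1,0,0,0,0,0,0]
}}

```text
t: 11.2
eef_pos: [0.489, 0.05, 0.0276]
tool_rot: [0.0, -0.019, 1.0, 0.0]
contact_force: [0.9, -0.2, 1.0]
gripper_width: -0.001
```

Request:
{"op": "drive_tool", "data": {
  "series": [-1,0,0,1.5,0,0,0,-1,0,0,1.5,0,0,0,-1,0,0,0,0,0,0]
}}

```text
t: 11.58
eef_pos: [0.488, 0.0499, 0.0241]
tool_rot: [-0.001, -0.019, 1.0, -0.0]
contact_force: [0.1, 0.2, -0.1]
gripper_width: 0.002
```

Request:
{"op": "drive_tool", "data": {
  "series": [-1,0,0,1.5,0,0,0,-1,0,0,0,0,0,0]
}}

```text
t: 11.82
eef_pos: [0.4884, 0.05, 0.0229]
tool_rot: [-0.0, -0.019, 1.0, -0.0]
contact_force: [0.0, -0.6, -0.1]
gripper_width: 0.001
```

Request:
{"op": "drive_tool", "data": {
  "series": [-1,0,0,1.5,0,0,0,-1,0,0,0,0,0,0]
}}

```text
t: 12.08
eef_pos: [0.4885, 0.05, 0.0227]
tool_rot: [-0.0, -0.018, 1.0, 0.0]
contact_force: [-5.3, -1.1, 19.5]
gripper_width: -0.001
```

The right end clicked at 11.2 N and is firm at 0.0227. I'll re-check the left end, which should now be firm at about 0.0227 too.

Request:
{"op": "drive_tool", "data": {
  "series": [-1,0,0,-30,0,0,0,-1,0,0,-32,0,0,0,-1,0,40,0,0,0,0,-1,0,40,0,0,0,0,-1,0,40,0,0,0,0,-1,0,0,0,0,0,0,-1,0,0,32,0,0,0,-1,0,0,25,0,0,0,-1,0,0,0,0,0,0]
}}

```text
t: 13.2
eef_pos: [0.4827, 0.1682, 0.0251]
tool_rot: [-0.002, -0.018, 1.0, -0.001]
contact_force: [-0.1, -0.6, -0.5]
gripper_width: 0.003
```

Request:
{"op": "drive_tool", "data": {
  "series": [-1,0,0,2,0,0,0,-1,0,0,0,0,0,0]
}}

```text
t: 13.45
eef_pos: [0.4847, 0.1699, 0.0253]
tool_rot: [0.001, -0.018, 1.0, 0.0]
contact_force: [-0.3, -0.8, -0.1]
gripper_width: -0.0
```

Request:
{"op": "drive_tool", "data": {
  "series": [-1,0,0,2,0,0,0,-1,0,0,0,0,0,0]
}}

```text
t: 13.7
eef_pos: [0.4844, 0.17, 0.0228]
tool_rot: [0.0, -0.019, 1.0, 0.0]
contact_force: [-0.4, 0.3, 0.7]
gripper_width: 0.002
```

Request:
{"op": "drive_tool", "data": {
  "series": [-1,0,0,1.5,0,0,0,-1,0,0,0,0,0,0]
}}

```text
t: 13.95
eef_pos: [0.4844, 0.17, 0.0227]
tool_rot: [0.0, -0.018, 1.0, 0.0]
contact_force: [-5.2, -1.3, 20.0]
gripper_width: 0.0
```

The tray is level, with both ends firm at 0.0227. Next I'll lift and go over and behind the lid.

Request:
{"op": "drive_tool", "data": {
  "series": [-1,0,0,-45,0,0,0,-1,0,0,-58,0,0,0,-1,0,0,-58,0,0,0,-1,0,0,-57,0,0,0,-1,-36,-15,0,0,0,0,-1,-36,-15,0,0,0,0,-1,-36,-15,0,0,0,0,-1,-36,-16,0,0,0,0,-1,0,0,0,0,0,0,-1,0,0,0,0,0,0]
}}

```text
t: 15.2
eef_pos: [0.6295, 0.1146, 0.2386]
tool_rot: [-0.001, -0.019, 1.0, 0.0]
contact_force: [-0.3, -0.7, -0.0]
gripper_width: 0.002
```

```bash
python3 - <<'E'
from station import bot
import cv2,numpy as np
print(bot.get_obs()["eef_pos"])
w=bot.read_camera("wrist")["pixels"]; s=bot.read_camera("top")["pixels"]
cv2.imwrite("pics/e.png",np.hstack([cv2.resize(w,(400,250)),cv2.resize(s[150:250,230:350],(300,250))]))
E
```

```text
[0.62948977 0.11460558 0.23860119]
```

View pics/e.png

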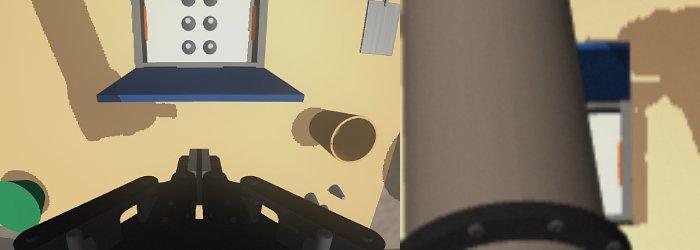

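Both orange catches are now visible above the tray ends. The fingers are behind the lid, clear of the cup. I'll go down behind it and start the sweep.

Request:
{"op": "drive_tool", "data": {
  "series": [-1,0,0,39,0,0,0,-1,0,0,39,0,0,0,-1,0,0,0,0,0,0,-1,14,0,-3,0,0,0,-1,14,0,-3,0,0,0,-1,14,0,-1.5,0,0,0,-1,14,0,-1.5,0,0,0,-1,14,0,2,0,0,0,-1,15,0,2,0,0,0]
}}

```text
t: 16.42
eef_pos: [0.5443, 0.1111, 0.1659]
tool_rot: [0.0, -0.019, 1.0, 0.0]
contact_force: [1.8, -0.0, -0.6]
gripper_width: -0.0
```

Request:
{"op": "drive_tool", "data": {
  "series": [-1,14,0,5,0,0,0,-1,13,0,6,0,0,0,-1,12,0,9,0,0,0,-1,12,0,9,0,0,0,-1,0,0,0,0,0,0]
}}

```text
t: 17.05
eef_pos: [0.4924, 0.1089, 0.1358]
tool_rot: [-0.002, -0.019, 1.0, -0.0]
contact_force: [-0.5, 0.4, -0.2]
gripper_width: 0.002
```

```bash
python3 - <<'E'
from station import bot
import cv2,numpy as np
print(bot.get_obs()["eef_pos"])
w=bot.read_camera("wrist")["pixels"]; s=bot.read_camera("scene")["pixels"]
cv2.imwrite("pics/f.png",np.hstack([cv2.resize(w,(400,250)),cv2.resize(s[160:260,300:440],(350,250))]))
E
```

```text
[0.49243655 0.10890698 0.13579856]
```

View pics/f.png

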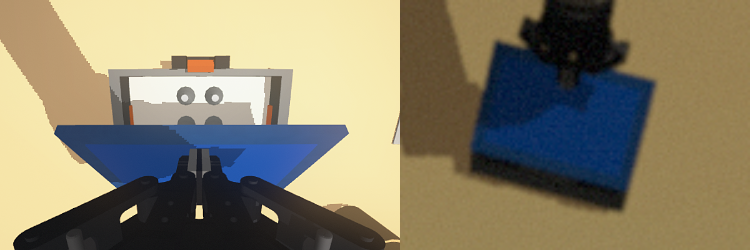

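The lid follows the fingers and is now at about 0.75 rad, with the free edge near (200,130) in the wrist view. The fingers are on its outer face, so I'll continue the arc.

Request:
{"op": "drive_tool", "data": {
  "series": [-1,10,0,11,0,0,0,-1,9,0,11,0,0,0,-1,5,0,10,0,0,0,-1,5,0,10,0,0,0,-1,3,0,8,0,0,0,-1,2,0,6,0,0,0,-1,0,0,0,0,0,0]
}}

```text
t: 18.02
eef_pos: [0.46, 0.1078, 0.0805]
tool_rot: [-0.0, -0.019, 1.0, -0.0]
contact_force: [0.1, -0.8, -0.2]
gripper_width: 0.001
```

Request:
{"op": "drive_tool", "data": {
  "series": [-1,0,0,4,0,0,0,-1,0,0,3,0,0,0,-1,0,0,0,0,0,0]
}}

```text
t: 18.4
eef_pos: [0.4604, 0.1079, 0.0738]
tool_rot: [-0.0, -0.019, 1.0, -0.0]
contact_force: [0.0, 0.4, 0.4]
gripper_width: -0.002
```

Request:
{"op": "drive_tool", "data": {
  "series": [-1,0,0,2,0,0,0,-1,0,0,2,0,0,0,-1,0,0,0,0,0,0]
}}

```text
t: 18.77
eef_pos: [0.4604, 0.1079, 0.0699]
tool_rot: [-0.0, -0.019, 1.0, -0.0]
contact_force: [0.3, -0.0, -0.1]
gripper_width: 0.004
```

Request:
{"op": "drive_tool", "data": {
  "series": [-1,0,0,2,0,0,0,-1,0,0,2,0,0,0,-1,0,0,0,0,0,0]
}}

```text
t: 19.15
eef_pos: [0.4603, 0.108, 0.0665]
tool_rot: [-0.0, -0.019, 1.0, 0.0]
contact_force: [-1.5, 0.0, 8.0]
gripper_width: -0.002
```

Request:
{"op": "drive_tool", "data": {
  "series": [-1,0,0,2,0,0,0,-1,0,0,0,0,0,0]
}}

```text
t: 19.4
eef_pos: [0.4604, 0.1079, 0.064]
tool_rot: [0.0, -0.019, 1.0, 0.0]
contact_force: [-1.0, 0.4, -0.4]
gripper_width: 0.003
```

Request:
{"op": "drive_tool", "data": {
  "series": [-1,0,0,2,0,0,0,-1,0,0,0,0,0,0]
}}

```text
t: 19.65
eef_pos: [0.4604, 0.108, 0.0618]
tool_rot: [-0.0, -0.019, 1.0, -0.0]
contact_force: [0.6, 0.2, -0.5]
gripper_width: -0.003
```

Request:
{"op": "drive_tool", "data": {
  "series": [-1,0,0,2,0,0,0,-1,0,0,0,0,0,0]
}}

```text
t: 19.9
eef_pos: [0.4602, 0.1079, 0.0597]
tool_rot: [-0.0, -0.019, 1.0, -0.0]
contact_force: [-0.1, -0.2, 0.0]
gripper_width: -0.002
```

Request:
{"op": "drive_tool", "data": {
  "series": [-1,0,0,1.5,0,0,0,-1,0,0,0,0,0,0]
}}

```text
t: 20.15
eef_pos: [0.4604, 0.1079, 0.0584]
tool_rot: [-0.0, -0.019, 1.0, -0.0]
contact_force: [-1.5, 0.9, -0.2]
gripper_width: -0.001
```

The clasp passed at about 8 N. I'll press until it meets a firm stop.

Request:
{"op": "drive_tool", "data": {
  "series": [-1,0,0,1.5,0,0,0,-1,0,0,0,0,0,0]
}}

```text
t: 20.4
eef_pos: [0.4604, 0.108, 0.0581]
tool_rot: [-0.0, -0.018, 1.0, 0.0]
contact_force: [-4.8, -1.7, 17.2]
gripper_width: 0.001
```

Request:
{"op": "drive_tool", "data": {
  "series": [-1,0,0,1,0,0,0,-1,0,0,0,0,0,0]
}}

```text
t: 20.65
eef_pos: [0.4605, 0.108, 0.0579]
tool_rot: [-0.0, -0.018, 1.0, 0.0]
contact_force: [-8.0, -1.5, 29.3]
gripper_width: -0.0
```

The lid is firm at 0.058, where the shut lid should be. I'll back off and look.

Request:
{"op": "drive_tool", "data": {
  "series": [-1,0,0,-20,0,0,0,-1,0,0,-50,0,0,0,-1,0,0,-55,0,0,0,-1,-30,40,-20,0,0,0,-1,-30,50,0,0,0,0,-1,0,55,0,0,0,0,-1,0,55,0,0,0,0,-1,0,55,0,0,0,0,-1,0,0,0,0,0,0,-1,0,0,0,0,0,0]
}}

```text
t: 21.9
eef_pos: [0.5109, 0.3642, 0.2005]
tool_rot: [-0.0, -0.019, 1.0, -0.001]
contact_force: [0.9, -1.0, 0.6]
gripper_width: 0.001
```

```bash
python3 - <<'E'
from station import bot
import cv2,numpy as np
o=bot.get_obs();print(o["eef_pos"],o["joint_vel"].round(3),o["contact_force"])
t=bot.read_camera("top")["pixels"]; s=bot.read_camera("scene")["pixels"]
cv2.imwrite("pics/g.png",np.hstack([cv2.resize(t[140:290,160:360],(400,300)),cv2.resize(s[160:260,300:440],(400,300))]))
E
```

```text
[0.5108565  0.36420041 0.20051837] [ 0.021 -0.015  0.023  0.014  0.     0.001  0.   ] [ 0.93374205 -1.02797687  0.57344119]
```

View pics/g.png

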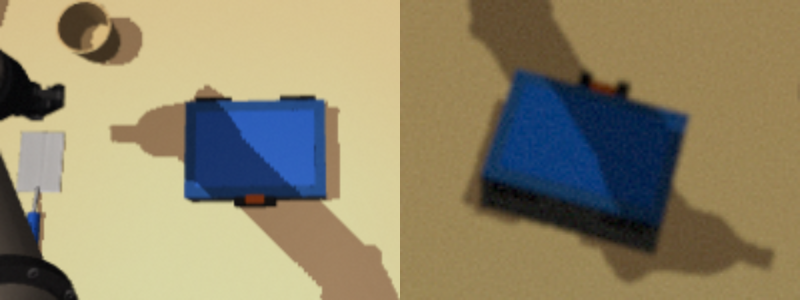

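The lid lies flush on the case, with the clasp nose over its front edge at (255,198). The cup and spatula are where they were, and the arm is clear, so I'll hand in.

```bash
python3 -c "
from station import bot
print(bot.hand_in())"
```

```text
the job is handed in; nothing more can be done
None
```

The tray is pressed home at both ends and the lid is shut under its clasp; I handed the job in at about 22 s of the 48 s allowed.

- **Tray:** The left end clicked at about 9 N and the right at about 11 N. Both ends then stopped firmly (about 20 N) at the same height, TCP z 22.7 mm, so the tray lies level. I re-pressed the left end after seating the right to confirm this.
- **Lid:** I swung it over from behind, and it passed the clasp at about 8 N against the stated 10 N. I pressed it to a firm stop at 29 N. The last picture shows it flush, with the clasp nose over its front edge.
- **Bystanders:** The cup and spatula look unmoved in the last picture. The jar was outside that crop, and the arm never went near it.

**Disagreement:** the shut fingertips met the tray about 29 mm later than the stated 22 mm tip offset implied. I went by the contact force instead, and the heights after that were consistent.

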